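# Unlock and start the tabletop wheel

## Task

Start the small tabletop pottery wheel: take the black-capped jar off its deck and stand it upright on the bench, slide the child-lock cover all the way aside, then press the start button that it was covering fully down, and let it come back up. Leave the cover open, and do not knock the jar over or disturb the other things.

Things in the scene. Friction and masses are not known exactly. Their poses are not given: they have to be found in the camera images.
- wheel_unit: low grey wheel unit, fixed, 160 (x) x 300 (y) mm, deck 50 mm above the bench. Origin: centre of underside; x to its back, y to its left, z up. Left half: wheel head, radius 64 mm at (0, 78), top at 70 mm. Right half: cover and button between two rails 8 mm high along y, inner faces at x = +-32; end stop 12 mm high at y = -142 to -150. The bench beyond its right (-y) end is free for 150 mm, room for the jar.
- glaze_jar: white jar with black screw cap, 48 mm diameter, 68 mm high, 0.08 to 0.17 kg; loose. Origin: centre of its underside, z up. It starts upright on the deck between the rails, in the way of the cover, which cannot open past it.
- cover (a joint): travel of the child-lock cover in m: 0 = closed over the button, 0.055 = fully open against its stop; it starts between 0 and 0.006. It slides along the unit's -y (to the right, away from the wheel head) with about 2 N of friction and stays where it is left. It is an aluminium plate, 62 (x) x 54 (y) mm, its top face 67 mm above the bench, with a black tab in the middle.
- cover_tab (a point): centre of the top of the cover's tab, a black block 14 (x) x 26 (y) mm standing 18 mm high on the cover's plate; its top is 85 mm above the bench. Its axes are those of the unit.
- start_button (a joint): how far the start button is pressed, in m: 0 = up, 0.006 = fully down; sprung, about 1 N to start and 4.6 N fully down; comes back up when let go.
- button_top (a point): centre of the top of the start button, a white round cap of 34 mm diameter at (0, -35) mm on the unit, its top 60 mm above the bench when up; wholly beneath the cover until that is opened. With the cover fully open the cover's near edge is 28 mm from the button's centre.
- rib: flat wooden rib, 61 x 101 x 6 mm, lying on the wheel head; leave alone. Origin: centre of its underside.
- cup: small speckled grey pinch cup, 62 mm diameter, 60 mm high, on the bench left of the unit; leave alone. Origin: centre of its underside.
- tile: pale test tile, 66 x 36 x 7 mm, flat on the bench left of the unit; leave alone. Origin: centre of its underside.
- trim_tool: trimming tool with wooden handle and a wire loop at each end, 181 mm long, on the bench left of the unit; leave alone. Origin: centre of its underside.
There are look-alikes about, which are no part of the job. Leave any orange or pink look-alike of the glaze_jar alone.

How it is judged:
By the outcome, as a careful person would: the job done as asked, in the order asked, and still so for the second after the job is handed in, with the robot touching nothing.
It also fails if it takes over 51 s, if anything falls off the work surface, if the arm or the gripper's body presses on something with over 40 N, if the wrist force passes 120 N, or if a joint passes its speed limit or range.

## Robot

A 6-joint arm with a two-finger parallel gripper is mounted at the origin on the work surface; the furniture and walls round the work are solid. World frame = base frame: x ahead of the robot, y to its left, z up, the work surface at z = 0. Lengths are in mm, angles in rad, forces in N, time in s.
With the tool pointing down it reaches from about 250 to 850 mm from the base axis. Payload 12.5 kg.
Tool frame: the origin (TCP) lies midway between the tips of the shut fingers; the grasp point (between the pads) lies 19 mm behind it; z points along the fingers, y is the direction in which the jaws open and shut (so a half turn about z gives the same grasp; the last joint's range is limited). The gripper opens to 93 mm and grips with 3 to 60 N. Pads are 15 mm wide; open, the fingers measure 128 mm over their backs; the gripper's body (75 mm by 188 mm) begins 65 mm behind the grasp point.
Start: joints at [-1.295, 0.351, 1.652, -0, 1.139, -0.085], TCP at [194.181, -514.566, 218.633] pointing down, gripper open.
Joint ranges: [-2.75, 2.75], [-0.79, 2.1], [0.01, 2.65], [-1.57, 4.71], [0.07, 3.14], [-2.87, 2.87]. Speed limits (rad/s): [2.22, 2.22, 2.79, 3.14, 3.14, 3.14].

## Interface

Orientations are given as a unit quaternion [x, y, z, w].
In Python, from rig import bot gives the robot as it stands.
- The arm moves only by the tool servo_tool, never from a script. Its argument "rows" is a list of rows, each a list of 3 entries, a list of its own where there are three numbers: the shift along the world's x, y, z in cm, then the turn, a rotation vector about the world's x, y, z in rad, then the closure, from 0 (fully open) to 1 (shut). In form: [[[tx, ty, tz], [ax, ay, az], claw], ...]. A call has 1 to 5 rows; each row shifts and turns the commanded pose from where the row before left it; what a row does not reach is not made up. A row lasts 1/8 s, in which the tool goes at most 62.5 mm and 10.7 degrees, less where a joint would pass 70% of its speed; a pose out of reach is approached as far as the arm can. A call with a gripper value outside its range is refused whole. The fingers move at their own pace and stop on an object; the grip force is fixed at half the most. Time passes only in rows, so rows that do not move let the fingers close. It gives the time, the measured TCP pose, the force and the opening at its end, in the units of the state.
- bot.read_state(): the state, without advancing time (a new reading comes with each control period).
- bot.capture(name): name is "side" or "top" or "wrist"; returns a dict with "image" (420x560x3 uint8, blue, green, red), "fx", "fy", "cx", "cy" (pixels), "k1" (the pictures are not rectified: a ray, as slopes to the right and down, at radius r is drawn at 1 + k1 r^2 times it, then the intrinsics apply), "xyz" and "rotation" of the camera in the world. Camera axes: x right, y up, looking along -z (the intrinsics and any distortion apply to the point x, -y, -z); pixel columns grow to the right and rows downward; lengths in mm; the calibration is good to about 2 mm. A picture is of the moment at which its call begins. There is no depth.
- bot.sign_off(): hands the job in, once; it reports no verdict.
The state is a dict: "clock": time; "qpos": joint angles; "joint_velocities": joint speeds; "joint_torque": joint torques, N m; "tool_pos": TCP position; "eef_rot": TCP orientation; "contact_force": force on the tool from outside, world axes, zero at the start; "wrist_torque": the same for the moment, N m; "opening": finger opening in mm.
Only numpy, scipy, OpenCV 4.12 (cv2) and the standard library are available. Lean on these libraries where they do the work, as an engineer would, in place of code of your own. Each camera call takes 0.05 s, during which the arm holds its last target. There are 200 camera calls.

## Working session

There is one attempt and no reset: what is moved stays moved. The work goes in short steps, Python scripts to look and compute and a tool call to move; the robot and the scene stay as the last step left them, time stands still between calls to the robot, and variables do not carry over. Pictures are saved under pics/ and viewed, about 8 in all and at most 12, crops included, and the job is handed in when it is done.

Besides the shell and the picture viewer there is one more tool, called after ">>>" by a JSON object that holds its "method" and its "body", one argument or row to a line. servo_tool: Moves the arm, as the interface text tells. Its arguments: {"type":"object","properties":{"rows":{"type":"array","items":{"type":"array"}}},"required":["rows"]}

```bash
mkdir -p pics; ls; cat > h.py <<'E'
import numpy as np, cv2, json
from rig import bot
def snap(n,f):
    c=bot.capture(n); cv2.imwrite(f'pics/{f}.png',c['image'])
    np.savez(f'pics/{f}.npz',**{k:np.array(v) for k,v in c.items()}); return c
def load(f): return dict(np.load(f'pics/{f}.npz'))
def ray(c,u,v):
    p=np.array([(u-c['cx'])/c['fx'],(v-c['cy'])/c['fy']]); q=p.copy()
    for _ in range(20): q=p/(1+c['k1']*(q@q))
    return c['rotation']@np.array([q[0],-q[1],-1])
def at(c,u,v,z):
    d=ray(c,u,v); o=np.array(c['xyz']); return (o+d*(z-o[2])/d[2])[:2].round(1)
def proj(c,P):
    p=np.array(c['rotation']).T@(np.array(P)-c['xyz']); q=np.array([p[0],-p[1]])/-p[2]
    q=q*(1+c['k1']*(q@q)); return np.array([q[0]*c['fx']+c['cx'],q[1]*c['fy']+c['cy']]).round(1)
E
python3 - <<'E'
from h import *
for n in('top','side','wrist'):
    c=snap(n,n+'0'); print(n,c['xyz'],np.array(c['rotation']).round(2).tolist(),c['fx'],c['k1'])
a=[load(n+'0')['image'] for n in('top','side')]
print(bot.read_state())
E
```

```text
pics
top [ 314.03344132   27.77463059 1482.62593837] [-0.02, 0.02, 0.71, -0.7] 523.0506285609241 -0.03893444417647381
side [-239.64451669  -76.5529575  1263.68759832] [0.19, -0.16, -0.63, 0.73] 501.2752714634857 -0.07392529470033901
wrist [ 260.00164172 -491.22425745  384.68586324] [-0.1, 0.07, -0.56, 0.82] 328.3634451091591 -0.056729063548932285
{'clock': 0.15, 'qpos': array([-1.29458643e+00,  3.51098584e-01,  1.65221460e+00, -3.57730357e-06,
        1.13909555e+00, -8.45999141e-02]), 'joint_velocities': array([ 0.00095477, -0.00239769, -0.00101259,  0.00094593, -0.00180929,
        0.00012966]), 'joint_torque': array([ 3.58729139e-04, -4.97464406e+01, -2.85343552e+01,  6.99013635e-02,
        2.46119255e-02, -8.07255378e-05]), 'tool_pos': array([ 194.12648783, -514.35079846,  218.25645752]), 'eef_rot': array([ 9.83770906e-01,  1.79428644e-01, -4.06491799e-05, -4.06012267e-04]), 'contact_force': array([-0.22475109, -0.07001124, -0.60175615]), 'wrist_torque': array([ 0.0176385 , -0.02948871,  0.04304816]), 'opening': 92.783134053589}
```

View pics/top0.png

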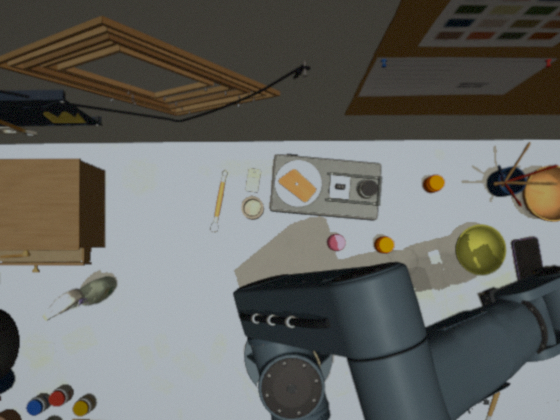

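View pics/side0.png

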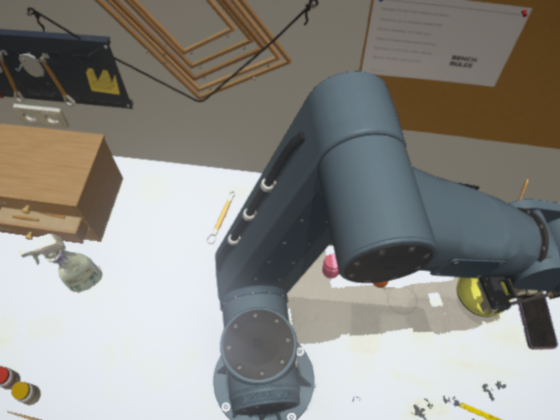

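The top view shows the unit around (327,187), with the wheel head and rib on its left. The candidates are the black-capped jar on the deck (368,187), orange jars at (433,183) and (385,244), and a pink one at (337,242). I choose (368,187), and will check it in a close crop.

```bash
python3 - <<'E'
from h import *
c=load('top0'); im=c['image'][140:260,265:450]
cv2.imwrite('pics/crop0.png',cv2.resize(im,None,fx=4,fy=4,interpolation=cv2.INTER_CUBIC))
for n,u,v,z in [('jar top',368,187,118),('tab',340,187,85),('o1',433,183,60),('o2',385,244,60),('pink',337,242,60)]: print(n,at(c,u,v,z))
print(c['rotation'].round(3).tolist(),c['cx'],c['cy'])
E
```

```text
Traceback (most recent call last):
  File "h.py", line 12, in at
    d=ray(c,u,v); o=np.array(c['xyz']); return (o+d*(z-o[2])/d[2])[:2].round(1)
  File "h.py", line 10, in ray
    return c['rotation']@np.array([q[0],-q[1],-1])
           ~~~~~~~~~~~~~^~~~~~~~~~~~~~~~~~~~~~~~~~
ValueError: matmul: Input operand 1 has a mismatch in its core dimension 0, with gufunc signature (n?,k),(k,m?)->(n?,m?) (size 3 is different from 4)
```

View pics/crop0.png

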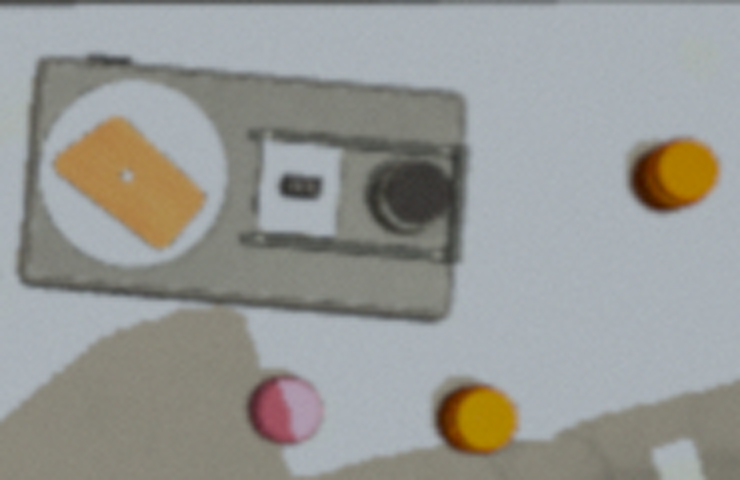

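The crop confirms that the black-capped jar stands between the rails at crop (418,193), that is px (369.5,188). The tab is at crop (301,186), and the nearest orange jars are at crop (688,172) and (483,420). The rotation comes as a quaternion, so I'll fix that in the helper.

```bash
python3 - <<'E'
s=open('h.py').read()
s=s.replace("import numpy as np","from scipy.spatial.transform import Rotation as R\nimport numpy as np").replace("c['rotation']@","R.from_quat(c['rotation']).as_matrix()@").replace("np.array(c['rotation']).T","R.from_quat(c['rotation']).as_matrix().T")
open('h.py','w').write(s)
E
python3 - <<'E'
from h import *
c=load('top0'); f=lambda u,v,z: at(c,265+(u+.5)/4-.5,140+(v+.5)/4-.5,z)
T=[f(*p,50) for p in [(40,60),(465,92),(447,320),(20,282)]]; print('corners',T)
ctr=np.mean(T,0); e=(T[0]+T[3]-T[1]-T[2])/2; l=np.linalg.norm(e); yaw=np.arctan2(-e[0],e[1]); print('ctr',ctr,'L',l,'W',np.linalg.norm((T[0]+T[1]-T[2]-T[3])/2),'yaw',yaw)
loc=lambda p:(R.from_euler('z',-yaw).as_matrix()[:2,:2]@(np.array(p)-ctr)).round(1)
for n,u,v,z in [('jar',418,193,118),('tab',301,186,85),('head',134,174,70),('stop',456,203,62),('o1',688,172,68),('o2',483,420,68),('pink',287,409,68)]:
    p=f(u,v,z); print(n,p,loc(p))
E
```

```text
corners [array([556.7,  33.8]), array([ 532.1, -259.5]), array([ 374.6, -244.1]), array([403.3,  48.8])]
ctr [ 466.675 -105.25 ] L 294.30907648253054 W 156.1913649981971 yaw -0.09067526826665169
jar [ 455.3 -213.6] [  -1.5 -108.9]
tab [ 464.1 -140.8] [  0.7 -35.6]
head [474.8 -29.4] [ 1.2 76.3]
stop [ 454.  -249.4] [   0.4 -144.7]
o1 [ 473.4 -407.6] [  34.1 -300.5]
o2 [ 306.  -263.9] [-145.6 -172.5]
pink [ 314.7 -131.2] [-149.   -39.6]
```

>>> {"method": "servo_tool", "body": {
  "rows": [
    [[3.7,4.3,0],[0,0,0.16],0],
    [[3.7,4.3,0],[0,0,0.16],0],
    [[3.7,4.3,0],[0,0,0.16],0],
    [[3.7,4.3,0],[0,0,0.16],0],
    [[3.7,4.3,0],[0,0,0.16],0]
  ]
}}

```text
clock: 0.78
tool_pos: [380.1, -298.0, 218.6]
eef_rot: [0.835, 0.55, 0.0, 0.0]
contact_force: [1.1, -0.7, 0.4]
opening: 93.0
```

>>> {"method": "servo_tool", "body": {
  "rows": [
    [[3.7,4.3,0],[0,0,0.16],0],
    [[3.7,4.3,0],[0,0,0.16],0],
    [[0,0,0],[0,0,0],0]
  ]
}}

```text
clock: 1.15
tool_pos: [454.7, -211.1, 218.4]
eef_rot: [0.736, 0.677, 0.0, -0.0]
contact_force: [0.8, -0.5, 0.5]
opening: 93.1
```

```bash
python3 - <<'E'
from h import *
c=snap('wrist','w1'); s=bot.read_state(); print(s['tool_pos'],R.from_quat(s['eef_rot']).as_matrix()[:,1],c['xyz'])
print(proj(c,[455.3,-213.6,118]),proj(c,[464.1,-140.8,85]))
E
```

```text
[ 453.61445369 -212.50891658  218.36230505] [ 9.96148050e-01 -8.76854053e-02 -5.76074114e-04] [ 460.92679172 -142.87166263  384.95923402]
[279.6 209.7] [282.7 120.2]
```

View pics/w1.png

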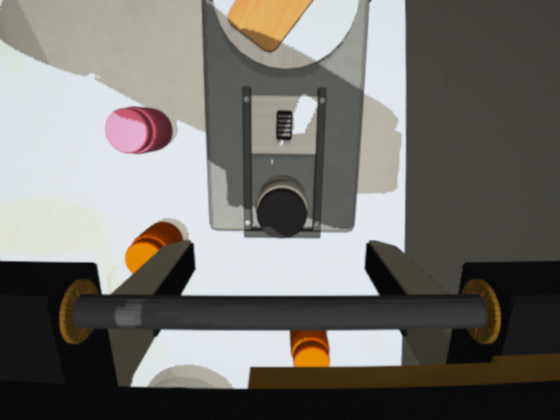

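The wrist view shows the cap at about (282,209) and the tab top at about (285,124). The rails run at columns 247 and 320, and the unit is nearly square to the jaws. This agrees with the projected top-view estimates, so I'll refine the numbers.

```bash
python3 - <<'E'
from h import *
c=load('w1')
print('cap',at(c,282,209,118),'tab',at(c,285,124,85))
for v in(110,220): print('railmid',v,(at(c,247.5,v,58)+at(c,320.5,v,58))/2)
print('unit R end',at(c,211,229,50),at(c,355,229,50),'cover edges',at(c,283,96,67),at(c,283,154,67))
E
```

```text
cap [ 457.3 -213.1] tab [ 465.9 -144.3]
railmid 110 [ 466.4 -131.2]
railmid 220 [ 457.65 -240.85]
unit R end [ 378.6 -246.8] [ 532.9 -259.7] cover edges [ 466.3 -119. ] [ 462.  -172.2]
```

>>> {"method": "servo_tool", "body": {
  "rows": [
    [[0.3,-0.1,-4.0],[0,0,0],0],
    [[0,0,-4.0],[0,0,0],0],
    [[0,0,-4.0],[0,0,0],0],
    [[0,0,-3.2],[0,0,0],0],
    [[0,0,0],[0,0,0],0]
  ]
}}

```text
clock: 1.82
tool_pos: [454.4, -215.0, 65.1]
eef_rot: [0.739, 0.674, -0.001, -0.002]
contact_force: [0.7, 0.2, 0.5]
opening: 93.3
```

>>> {"method": "servo_tool", "body": {
  "rows": [
    [[0,0,0],[0,0,0],1],
    [[0,0,0],[0,0,0],1],
    [[0,0,0],[0,0,0],1],
    [[0,0,0],[0,0,0],1],
    [[0,0,0],[0,0,0],1]
  ]
}}

```text
clock: 2.45
tool_pos: [456.3, -214.6, 66.8]
eef_rot: [0.738, 0.675, 0.0, 0.0]
contact_force: [2.5, 0.0, 1.2]
opening: 47.9
```

>>> {"method": "servo_tool", "body": {
  "rows": [
    [[0,0,2.5],[0,0,0],1],
    [[0,0,4.0],[0,0,0],1],
    [[-0.3,-3.5,0],[0,0,0],1],
    [[-0.3,-3.5,0],[0,0,0],1],
    [[-0.3,-3.5,0],[0,0,0],1]
  ]
}}

```text
clock: 3.08
tool_pos: [446.9, -320.5, 131.6]
eef_rot: [0.738, 0.675, -0.0, -0.0]
contact_force: [0.0, -0.6, -0.8]
opening: 47.3
```

>>> {"method": "servo_tool", "body": {
  "rows": [
    [[0,0,-4.0],[0,0,0],1],
    [[0,0,-4.0],[0,0,0],1],
    [[0,0,-2.0],[0,0,0],1],
    [[0,0,-0.8],[0,0,0],1],
    [[0,0,0],[0,0,0],1]
  ]
}}

```text
clock: 3.7
tool_pos: [447.2, -319.5, 23.7]
eef_rot: [0.738, 0.675, -0.0, -0.0]
contact_force: [-0.3, -0.1, -0.6]
opening: 47.2
```

>>> {"method": "servo_tool", "body": {
  "rows": [
    [[0,0,-0.4],[0,0,0],1],
    [[0,0,-0.2],[0,0,0],1],
    [[0,0,0],[0,0,0],1]
  ]
}}

```text
clock: 4.08
tool_pos: [447.2, -319.6, 17.8]
eef_rot: [0.738, 0.675, 0.0, 0.0]
contact_force: [0.3, 0.0, -1.2]
opening: 47.1
```

>>> {"method": "servo_tool", "body": {
  "rows": [
    [[0,0,-0.1],[0,0,0],1],
    [[0,0,-0.1],[0,0,0],1],
    [[0,0,0],[0,0,0],1]
  ]
}}

```text
clock: 4.45
tool_pos: [447.4, -319.7, 16.7]
eef_rot: [0.738, 0.675, -0.0, 0.0]
contact_force: [-2.9, 3.1, 13.1]
opening: 47.3
```

>>> {"method": "servo_tool", "body": {
  "rows": [
    [[0,0,0.1],[0,0,0],1],
    [[0,0,0],[0,0,0],0.4],
    [[0,0,0],[0,0,0],0.2],
    [[0,0,0],[0,0,0],0],
    [[0,0,0],[0,0,0],0]
  ]
}}

```text
clock: 5.08
tool_pos: [447.2, -319.6, 16.6]
eef_rot: [0.738, 0.675, 0.0, -0.0]
contact_force: [-1.3, 0.4, 0.5]
opening: 80.9
```

>>> {"method": "servo_tool", "body": {
  "rows": [
    [[0,0,0],[0,0,0],0],
    [[0,0,3.0],[0,0,0],0],
    [[0,0,5.0],[0,0,0],0],
    [[0,0,5.0],[0,0,0],0],
    [[0,0,3.0],[0,0,0],0]
  ]
}}

```text
clock: 5.7
tool_pos: [447.6, -319.9, 179.2]
eef_rot: [0.738, 0.675, 0.0, 0.001]
contact_force: [0.5, 0.5, -0.9]
opening: 92.8
```

>>> {"method": "servo_tool", "body": {
  "rows": [
    [[0.5,5.3,0],[0,0,0],1],
    [[0.5,5.3,0],[0,0,0],1],
    [[0.5,5.3,0],[0,0,0],1],
    [[0.5,5.3,0],[0,0,0],1],
    [[0,0,0],[0,0,0],1]
  ]
}}

```text
clock: 6.32
tool_pos: [467.2, -105.0, 176.8]
eef_rot: [0.737, 0.676, 0.0, -0.0]
contact_force: [0.4, -0.3, -0.1]
opening: 47.2
```

```bash
python3 - <<'E'
from h import *
c=snap('wrist','w2'); d=snap('top','t2'); s=bot.read_state(); print(s['tool_pos'],s['opening'])
cv2.imwrite('pics/m2.png',np.vstack([cv2.resize(d['image'][130:270,200:480],(560,280),interpolation=cv2.INTER_CUBIC),c['image'][:310]]))
E
```

```text
[ 467.32162523 -107.58605833  176.77318592] 39.515615079653514
```

View pics/m2.png

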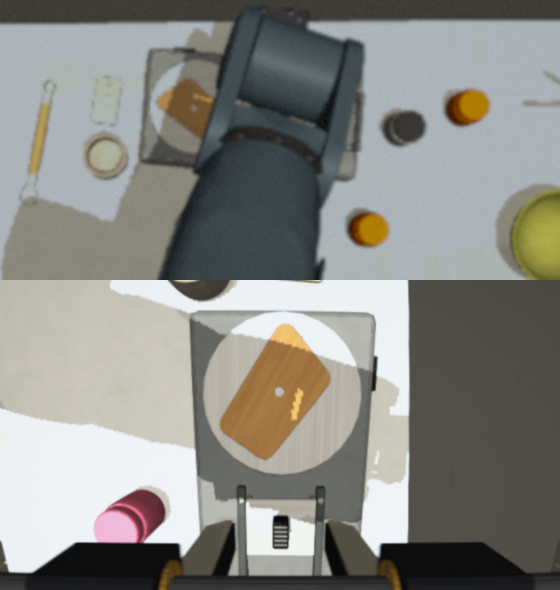

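The top view shows the jar upright on the bench at px ≈(404,193), clear of both the unit and the orange jars. In the wrist view the tab is at about (281,252) and its near end at about v=236. The fingers are still closing.

>>> {"method": "servo_tool", "body": {
  "rows": [
    [[0,0,-3.0],[0,0,0],1],
    [[0,0,0],[0,0,0],1],
    [[0,0,0],[0,0,0],1],
    [[0,0,0],[0,0,0],1]
  ]
}}

```text
clock: 6.92
tool_pos: [467.6, -108.1, 147.5]
eef_rot: [0.738, 0.674, 0.0, 0.001]
contact_force: [-0.1, -0.8, 0.4]
opening: 1.4
```

```bash
python3 - <<'E'
from h import *
c=load('w2')
print('tab near end',at(c,281,236,85),'tab ctr',at(c,281,250,85),'cover edge',at(c,280,219,67)); s=bot.read_state(); print(s['tool_pos'],s['opening'])
E
```

```text
tab near end [ 467.2 -127.8] tab ctr [ 466.1 -140.2] cover edge [ 467.2 -118.4]
[ 467.58408464 -108.07584478  147.50249045] 1.3985502641938852
```

>>> {"method": "servo_tool", "body": {
  "rows": [
    [[0,0.2,-3.0],[0,0,0],1],
    [[0,0,-2.5],[0,0,0],1],
    [[0,0,-1.0],[0,0,0],1],
    [[0,0,-0.7],[0,0,0],1],
    [[0,0,0],[0,0,0],1]
  ]
}}

```text
clock: 7.55
tool_pos: [467.4, -105.6, 74.9]
eef_rot: [0.738, 0.675, 0.0, 0.0]
contact_force: [0.7, 0.7, 0.6]
opening: -0.1
```

>>> {"method": "servo_tool", "body": {
  "rows": [
    [[-0.09,-1.0,0],[0,0,0],1],
    [[-0.09,-1.0,0],[0,0,0],1],
    [[-0.09,-1.0,0],[0,0,0],1],
    [[-0.09,-1.0,0],[0,0,0],1],
    [[-0.09,-1.0,0],[0,0,0],1]
  ]
}}

```text
clock: 8.18
tool_pos: [462.6, -156.3, 74.7]
eef_rot: [0.738, 0.674, 0.0, -0.0]
contact_force: [-0.2, 2.4, 1.4]
opening: 0.5
```

>>> {"method": "servo_tool", "body": {
  "rows": [
    [[-0.09,-1.0,0],[0,0,0],1],
    [[0,-0.4,0],[0,0,0],1],
    [[0,0,0],[0,0,0],1]
  ]
}}

```text
clock: 8.55
tool_pos: [461.7, -169.9, 74.5]
eef_rot: [0.738, 0.674, -0.0, 0.0]
contact_force: [-0.1, 0.1, -0.6]
opening: 0.4
```

>>> {"method": "servo_tool", "body": {
  "rows": [
    [[0,-0.2,0],[0,0,0],1],
    [[0,-0.2,0],[0,0,0],1],
    [[0,0,0],[0,0,0],1]
  ]
}}

```text
clock: 8.93
tool_pos: [461.7, -173.5, 74.5]
eef_rot: [0.738, 0.675, -0.0, -0.0]
contact_force: [-0.8, 1.0, -0.1]
opening: 0.3
```

>>> {"method": "servo_tool", "body": {
  "rows": [
    [[0,-0.2,0],[0,0,0],1],
    [[0,-0.15,0],[0,0,0],1],
    [[0,0,0],[0,0,0],1]
  ]
}}

```text
clock: 9.3
tool_pos: [461.5, -175.4, 74.6]
eef_rot: [0.738, 0.674, 0.001, -0.001]
contact_force: [0.6, 14.8, 5.6]
opening: 0.9
```

>>> {"method": "servo_tool", "body": {
  "rows": [
    [[0,0.5,0],[0,0,0],1],
    [[0.1,1.0,3.0],[0,0,0],1],
    [[0.1,0,5.0],[0,0,0],1],
    [[0,0,0],[0,0,0],1]
  ]
}}

```text
clock: 9.8
tool_pos: [465.7, -163.0, 157.8]
eef_rot: [0.738, 0.675, 0.001, 0.003]
contact_force: [0.1, -1.2, -1.1]
opening: 0.4
```

```bash
python3 - <<'E'
from h import *
c=snap('wrist','w3'); s=bot.read_state(); print(s['tool_pos'])
print(proj(c,[465.3,-139.5,60]))
E
```

```text
[ 464.68676939 -162.60315211  155.88291811]
[274.7 179.5]
```

View pics/w3.png

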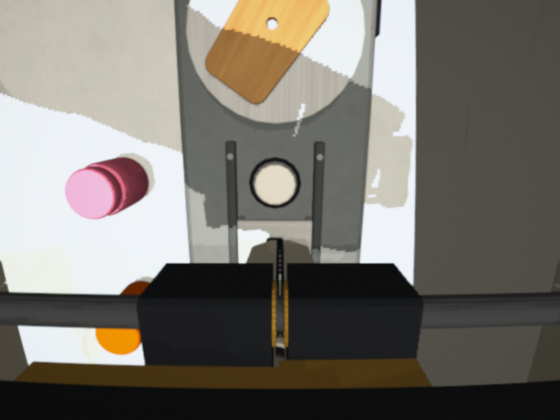

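The button is exposed at (275,183) and the cover's near edge is at v≈220. The predicted button pixel was (275,180).

```bash
python3 - <<'E'
from h import *
c=load('w3'); b=at(c,275,183,60); e=at(c,275,220,67); print(b,e,np.linalg.norm(b-e),at(c,275,160,60),at(c,275,206,60))
E
```

```text
[ 465.3 -142.4] [ 462.6 -171.6] 29.32456308284915 [ 467.  -123.8] [ 463.5 -161.7]
```

>>> {"method": "servo_tool", "body": {
  "rows": [
    [[0.1,2.1,-2.0],[0,0,0],1],
    [[0,0,-4.0],[0,0,0],1],
    [[0,0,-2.0],[0,0,0],1],
    [[0,0,0],[0,0,0],1]
  ]
}}

```text
clock: 10.35
tool_pos: [463.5, -140.7, 72.7]
eef_rot: [0.738, 0.675, -0.001, -0.002]
contact_force: [0.9, -0.9, 0.3]
opening: 0.4
```

>>> {"method": "servo_tool", "body": {
  "rows": [
    [[0.1,0,-1.0],[0,0,0],1],
    [[0,0,-0.4],[0,0,0],1],
    [[0,0,-0.3],[0,0,0],1],
    [[0,0,0],[0,0,0],1]
  ]
}}

```text
clock: 10.85
tool_pos: [465.9, -141.1, 57.8]
eef_rot: [0.738, 0.675, 0.0, 0.0]
contact_force: [-1.6, 0.6, 1.9]
opening: 0.6
```

>>> {"method": "servo_tool", "body": {
  "rows": [
    [[0,0,-0.2],[0,0,0],1],
    [[0,0,-0.15],[0,0,0],1],
    [[0,0,-0.1],[0,0,0],1],
    [[0,0,0],[0,0,0],1]
  ]
}}

```text
clock: 11.35
tool_pos: [466.0, -141.2, 54.0]
eef_rot: [0.738, 0.675, 0.0, 0.0]
contact_force: [-5.2, 1.7, 16.5]
opening: 0.3
```

>>> {"method": "servo_tool", "body": {
  "rows": [
    [[0,0,0],[0,0,0],1],
    [[0,0,1.0],[0,0,0],1],
    [[0,0,4.0],[0,0,0],1],
    [[0,0,5.0],[0,0,0],1],
    [[0,-2.5,2.0],[0,0,0],1]
  ]
}}

```text
clock: 11.98
tool_pos: [466.5, -165.8, 175.8]
eef_rot: [0.738, 0.675, 0.001, 0.001]
contact_force: [-0.3, -0.4, -0.9]
opening: 0.5
```

>>> {"method": "servo_tool", "body": {
  "rows": [
    [[0,-5.0,2.0],[0,0,0],1],
    [[-3.0,-5.0,0],[0,0,0],1],
    [[-4.0,-4.0,0],[0,0,0],1],
    [[-4.0,-4.0,0],[0,0,0],1],
    [[0,0,0],[0,0,0],1]
  ]
}}

```text
clock: 12.6
tool_pos: [353.7, -347.9, 193.1]
eef_rot: [0.74, 0.673, -0.0, -0.0]
contact_force: [0.2, -0.2, 0.3]
opening: 0.6
```

```bash
python3 - <<'E'
from h import *
c=snap('wrist','w4'); d=snap('top','t4'); s=bot.read_state(); print(s['clock'],s['tool_pos'],s['contact_force'])
cv2.imwrite('pics/m4.png',np.vstack([cv2.resize(d['image'][130:270,200:480],(560,280),interpolation=cv2.INTER_CUBIC),c['image'][:310]]))
E
```

```text
12.7 [ 355.72089354 -345.96948026  193.11825344] [ 1.32467816  0.06545814 -0.24572974]
```

View pics/m4.png

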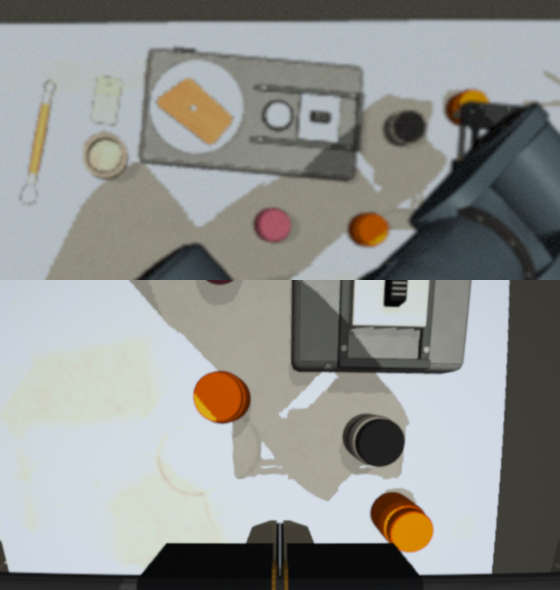

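The jar stands upright and clear of everything, the cover is open, the button is up, and the other items are where they were. I'll do one numeric check and then hand in.

```bash
python3 - <<'E'
from h import *
c=load('t4'); t=at(c,200+319.5/2-.25,130+117/2-.25,85); b=at(c,200+278.5/2-.25,130+116/2-.25,60); print(t,b,'tab-button (expect 55)',np.linalg.norm(t-b))
print(bot.sign_off())
E
```

```text
[ 457.9 -193.5] [ 462.3 -141.4] tab-button (expect 55) 52.285466431887166
the job is handed in; nothing more can be done
None
```

I did the three steps in order and handed the job in at about 12.7 s on the robot's clock. The judge gave no verdict.

- **Jar:** I lifted the black-capped jar off the deck and stood it on the bench at about (447, -320) mm. The last pictures show it upright and clear of the unit and the orange jars.
- **Cover:** I slid it until the force jumped to about 15 N against its stop. The edge-to-button distance then measured 29.3 mm (28 expected when fully open). The last top view gave 52.3 mm from tab to button, where 55 is expected. I take that gap as pixel error, since the other two checks say fully open.
- **Button:** I pressed it with the fingertips at z = 54.0 mm and 16.5 N, against 4.6 N needed for full travel, then released it. I did not measure its height after release. It is sprung, and nothing was touching it in the final view.
- **Everything else:** The rib, cup, tile, trimming tool and the pink and orange jars look unmoved, and the gripper is clear of everything.

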